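# Send a roller hanger of earrings down the gravity rail

## Task

Pick up the roller hanger that carries the two brass earring discs and lower it over the upper end of the sloped rail until you feel its wheels bear on the rail, then, keeping hold and keeping the wheels lightly pressed on the rail, push it downhill through the spring keeper until the keeper has snapped shut behind it. Let go there, without carrying it on, so that it rolls by itself down to the rubber stop and rests there. The rail's height is not known exactly and it is easily bent out of true, so feel for it and never lean on it with the hanger by more than about a kilogram's weight; leave the other things on the table where they are.

Things in the scene. Friction and masses are not known exactly. Their poses are not given: they have to be found in the camera images.
- hanger: Roller hanger, 130 to 210 g: an upside-down steel U that straddles the rail; stands on its legs. Origin: centre of its underside; z up; y = rolling direction (both ways alike), x across. Legs 44 mm long in y, z 0 to 60 mm, inner faces 12 mm apart in x, outer 21. A brass disc (26 mm, 3 thick, centre z 14) outside each leg. 98 mm high. Free wheels, tread dia 16 x 6.6 mm, sloped flanges, at y +-14, z 48.
- handle (a point): Centre of the hanger's wooden handle block on top (x = y = 0, z = 81 mm of the hanger). The block is 21 mm wide in x, 32 mm long in y, from z = 64 to 98 mm; it is flush with the legs in x. Grip it across x.
- saddle (a point): Point of the hanger at x = y = 0, z = 40 mm, midway between the undersides of its two wheels. On a seated hanger this point lies on the rail's top edge.
- rack: Fixed wooden stand of the rail. Origin: underside centre of its 110 x 400 x 18 mm base board; y = downhill seen from above; z up. Only the stand is measured, not the rail: a steel bar on edge, 6 mm thick, centred at x = 0, from y = -163 to +150 mm. Posts at y = 168 (133 mm high) and y = -176 mm (203 mm high). Nothing between them stands over the rail's top edge but the stop.
- pivot (a point): Point of the stand (y = 150, z = 125 mm) where the straight line of the rail's top edge begins. From here it rises towards the rack's -y at a slope set by an unmeasured clamp, 6 to 14 degrees, 10 on average, so over load_mark it is 27 to 66 mm higher than here. The rail is on a spring mount: it sinks 1 mm per 4 N pressed on it.
- load_mark (a point): Point on the base board's top at rack x = 0, y = -112 mm, straight below the loading place. Set the hanger on the rail with its saddle over this point, 15 mm more or less along the rail, its y along the rail.
- gate_mark (a point): Point on the base board's top at rack x = 0, y = -62 mm, straight below the keeper's arm. When the saddle is 45 mm or more downhill of this point the keeper can shut behind the hanger; let go there, at most 90 mm downhill of this point.
- stop_mark (a point): Point (rack x = 0, y = 111, z = 132 mm) where the saddle is when the hanger rests against the stop, a rubber-faced plate 40 mm wide that reaches 19 mm above the rail; a few mm in height depend on slope and load.
- keeper (a joint): Spring keeper: a 25 mm steel finger with a round 10 mm tip, on a pivot 36 mm to the rack's +x side of the rail, 6 mm below the rail's top, lying across the path of the hanger's leg. 0 = shut; grows (rad) as the hanger pushes it downhill; about 0.6 lets the leg by. Needs a push of about 2 to 4 N; it rubs on the leg until the whole hanger is past, then springs to 0. The hanger's weight alone does not open it.
- dish: White ceramic dish, 90 mm across, 26 mm high, loose bystander; origin centre of its underside.
- pliers: Flat-nose pliers, about 150 mm long, 12 mm high, lying flat, loose bystander; origin near the middle of the underside, x along their length.
- scoop: Green plastic bead scoop, about 125 mm long, 18 mm high, loose bystander; origin near the middle of the underside, x along its length.
- tin: Aluminium tin with a closed lid, 90 x 62 x 28 mm, loose bystander; origin centre of its underside.
Mind the look-alikes: they are no part of the job. Of the things like the hanger, leave any that is orange; of the rest the smaller one is meant.

How it is judged (in metres and radians):
On the way, in this order (a step that is already met when the one before it is completed fails the run):
1. the held hanger straddles the upper end of the rail, above the keeper, and its wheels bear on the rail (contact force between hanger and rack above 0.5 N and contact force between the fingers and hanger above 1 N and y of saddle in the frame of rack between -0.15 and -0.08 m and x of saddle in the frame of rack between -0.007 and 0.007 m and z of saddle in the frame of rack above 0.14 m and value of joint keeper below 0.15 rad), for 0.2 s.
2. still held and bearing on the rail, the hanger pushes the keeper open (value of joint keeper above 0.45 rad and contact force between the fingers and hanger above 1 N and contact force between hanger and rack above 0.5 N and y of saddle in the frame of rack below -0.015 m and x of saddle in the frame of rack between -0.007 and 0.007 m), for 0.05 s.
3. still held and bearing on the rail, the hanger is past the keeper, which has shut behind it (value of joint keeper below 0.15 rad and contact force between the fingers and hanger above 1 N and contact force between hanger and rack above 0.3 N and y of saddle in the frame of rack between -0.03 and 0.05 m and x of saddle in the frame of rack between -0.007 and 0.007 m), for 0.1 s.
At the end, for the whole second after the job is handed in: The hanger hangs upright on the rail at rest against the rubber stop (saddle within 8 mm of its resting place along the rail and 7 mm across), borne by the rail, released, and the keeper is shut behind it (y of saddle in the frame of rack between 0.103 and 0.119 m and x of saddle in the frame of rack between -0.007 and 0.007 m and z of saddle in the frame of rack between 0.12 and 0.145 m and angle between hanger's own z axis and vertical below 0.4 rad and linear speed of hanger below 0.02 m/s and value of joint keeper below 0.15 rad and contact force between hanger and rack above 0.5 N and contact force between the fingers and hanger below 0.05 N); the robot touches nothing.
It fails at once if the held hanger is pressed on the rail or its stand with more than 15 N (contact force between hanger and rack above 15 N and contact force between the fingers and hanger above 0.5 N).
It fails at once if the hanger is carried or pushed down the lower half of the rail instead of rolling by itself (contact force between the fingers and hanger above 0.5 N and y of saddle in the frame of rack above 0.06 m and horizontal distance between saddle and rack below 0.14 m and contact force between hanger and rack above 0.2 N).
It fails at once if the dish, pliers, scoop or tin is moved more than 20 mm (distance of any of dish, pliers, scoop, tin from where it was at the start of the episode above 0.02 m).
It also fails if it takes over 64 s, if anything falls off the work surface, if the arm or the gripper's body presses on something with over 40 N, if the wrist force passes 120 N, or if a joint passes its speed limit or range.

## Robot

A 7-joint arm with a two-finger parallel gripper is mounted at the origin on the work surface. World frame = base frame: x ahead of the robot, y to its left, z up, the work surface at z = 0. Lengths are in m, angles in degrees, forces in N, time in s.
With the tool pointing down it reaches from about 0.4 to 0.875 m from the base axis. Payload 6.5 kg.
Tool frame: the origin (TCP) lies at the very end of the fingers, on their centre line; the grasp point (between the pads) lies 19 mm behind it (arm.hold_point_z is the distance from the TCP to the grasp point, in m); z points along the fingers, y is the direction in which the jaws open and shut (so a half turn about z gives the same grasp; the last joint's range is limited). The gripper opens to 85 mm and grips with 20 to 120 N. Pads are 22 mm wide; open, the fingers measure 114 mm over their backs; the gripper's body (76 mm by 85 mm) begins 54 mm behind the grasp point. The pads swing forward as they close: fully open they stand 13 mm farther back than shut.
Start: joints at [62.785, 30.733, -0.252, 88.115, 0.149, 61.152, -4.079], TCP at [0.258, -0.596, 0.231] pointing down, gripper open.
Joint ranges: [-154.64, 154.64], [-21.42, 123.67], [-72.66, 72.17], [13.99, 137.28], [-74.86, 254.86], [10.95, 109.41], [-158.01, 158.01]. Speed limits (degrees/s): [136.94, 136.94, 180, 180, 180, 180, 180].

## Interface

Orientations are given as [roll, pitch, yaw] about the fixed x, y, z axes, in that order (R = Rz(yaw) Ry(pitch) Rx(roll)).
In Python, from station import arm, optics, job gives the robot as it stands.
- The arm moves only by the shell command python3 -m jog 'ROWS' [FORCE]. ROWS is JSON, a list of rows, each a list of 7 numbers: the finger opening in m, from 0 to 0.0854, then the shift along the tool's x, y, z in m, then the turn, a rotation vector about the tool's x, y, z in degrees. In form: [[gripper, dx, dy, dz, wx, wy, wz], ...]. A call has 1 to 8 rows; each row shifts and turns the pose as measured when the row begins, along the tool's axes as they then stand; what a row does not reach is not made up. A row lasts 1/12 s, in which the tool goes at most 41.7 mm and 7.16 degrees, less where a joint would pass 70% of its speed; a pose out of reach is approached as far as the arm can. A call with a gripper value outside its range is refused whole. The fingers move at their own pace and stop on an object; FORCE is the grip in N (left out, the last holds). Time passes only in rows, so rows that do not move let the fingers close. It gives the time, the measured TCP pose, the force and the opening at its end, in the units of the state.
- arm.get_state(): the state, without advancing time (a new reading comes with each control period).
- optics.read_camera(name): name is "scene" or "top"; returns a dict with "frame" (400x640x3 uint8, red, green, blue), "z_map" (400x640 float32, m along the optical axis (not along the pixel's ray), 0 where there is no reading), "intrinsics" (3x3 intrinsics, pixels), "rvec" (rotation vector, rad) and "tvec" (3), from world to camera coordinates, as OpenCV has them. Camera axes: x right, y down, z forward; pixel columns grow to the right and rows downward; lengths in m; the calibration is good to about 2 mm. A picture is of the moment at which its call begins.
- job.job_done(): hands the job in, once; it reports no verdict.
The state is a dict: "time": time; "joint_positions": joint angles; "dq": joint speeds; "tau": joint torques, N m; "ee_pos": TCP position; "ee_rot": TCP orientation; "wrist_force": force on the tool from outside, world axes, zero at the start; "wrist_torque": the same for the moment, N m; "grip_width": finger opening in m.
Only numpy, scipy, OpenCV 4.12 (cv2) and the standard library are available. Lean on these libraries where they do the work, as an engineer would, in place of code of your own. Each camera call takes 0.05 s, during which the arm holds its last target.

## Working session

There is one attempt and no reset: what is moved stays moved. The work goes in short steps, Python scripts to look and compute and a shell command to move; the robot and the scene stay as the last step left them, time stands still between calls to the robot, and variables do not carry over. Pictures are saved under pics/ and viewed, and the job is handed in when it is done.

```bash
ls; mkdir -p pics
cat > h.py <<'E'
import numpy as np,cv2
from station import arm,optics,job
def cam(n):
    d=optics.read_camera(n); np.savez(''+n+'.npz',**d); return d
def load(n): return dict(np.load(''+n+'.npz'))
def px(d,u,v,z=None):
    K=d['intrinsics'];R,_=cv2.Rodrigues(d['rvec']);t=np.ravel(d['tvec'])
    z=d['z_map'][int(v),int(u)] if z is None else z
    p=np.linalg.inv(K)@np.array([u,v,1.])*z
    return R.T@(p-t)
def cloud(d):
    K=d['intrinsics'];R,_=cv2.Rodrigues(d['rvec']);t=np.ravel(d['tvec'])
    v,u=np.mgrid[0:400,0:640];z=d['z_map']
    P=np.stack([(u-K[0,2])/K[0,0]*z,(v-K[1,2])/K[1,1]*z,z],-1)
    return (P-t)@R
def save(im,n,s=1):
    im=im[...,::-1]
    if s!=1: im=cv2.resize(im,None,fx=s,fy=s,interpolation=cv2.INTER_CUBIC)
    cv2.imwrite('pics/'+n,im)
E
python3 - <<'E'
from h import *
print(arm.get_state(),arm.hold_point_z)
for n in('scene','top'):
    d=cam(n);save(d['frame'],n+'0.png');print(d['intrinsics'],d['rvec'],d['tvec'])
E
```

```text
pics
{'time': 0.0, 'joint_positions': array([62.78603894, 30.78000015, -0.25288938, 88.17159627,  0.15001618,
       61.15222082, -4.08009464]), 'dq': array([ 0.02690607,  0.04758473,  0.02080583,  0.05286925, -0.02336754,
        0.02106419, -0.01670576]), 'tau': array([ 2.10213343e-04, -5.83418405e+01,  1.04888242e+00, -2.59107095e+01,
        1.24266438e-02,  9.62932419e-03,  1.19143786e-05]), 'ee_pos': array([ 0.25807055, -0.59586842,  0.23037892]), 'ee_rot': array([-1.79896903e+02,  9.21360048e-03,  2.34237582e+01]), 'wrist_force': array([-0.73021938,  0.21001765,  0.26020312]), 'wrist_torque': array([ 0.010844  , -0.03261224, -0.02588602]), 'grip_width': 0.08546210594951771} 0.0187
[[472.75388156   0.         310.09105834]
 [  0.         472.75388156 194.98803022]
 [  0.           0.           1.        ]] [ 2.03559454  1.69964382 -0.4987247 ] [-0.04431889 -0.41178393  1.41236742]
[[505.19365431   0.         315.85555865]
 [  0.         505.19365431 202.73652604]
 [  0.           0.           1.        ]] [ 2.16569702 -2.04481802  0.21918696] [-0.10201738  0.56982227  1.26753602]
```

View pics/scene0.png

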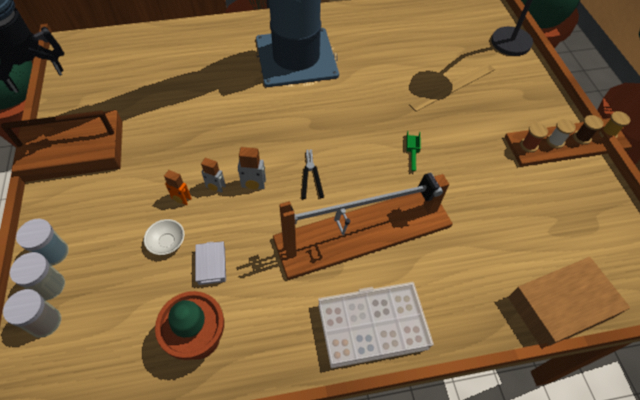

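View pics/top0.png

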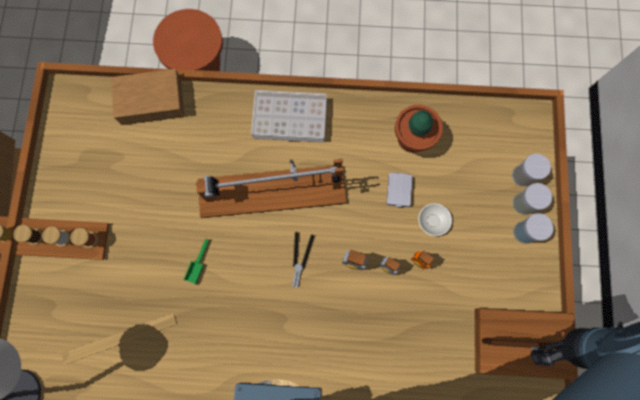

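Run:
```python
from h import *
s=load('scene');t=load('top')
save(s['frame'][130:220,150:280],'s1.png',6)
save(t['frame'][235:285,335:445],'t1.png',7)
save(s['frame'][160:285,225:465],'s2.png',3.3)
save(t['frame'][150:225,185:385],'t2.png',4)
```

```text
(no output)
```

View pics/s1.png

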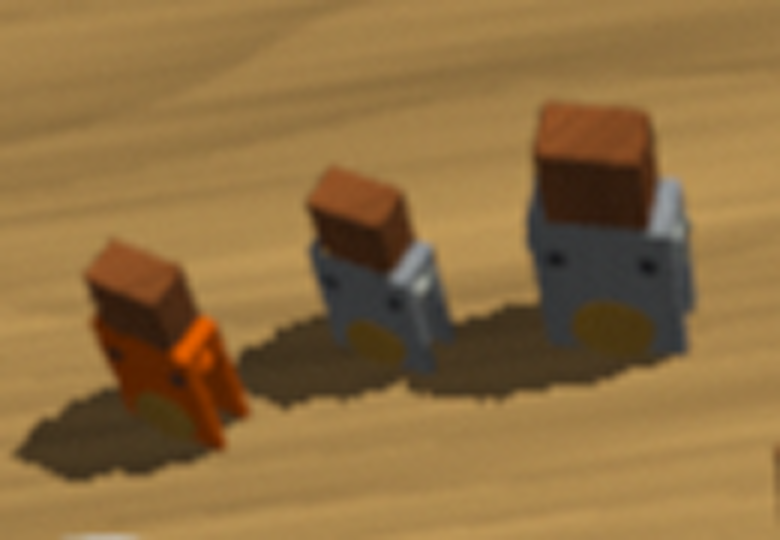

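View pics/t1.png

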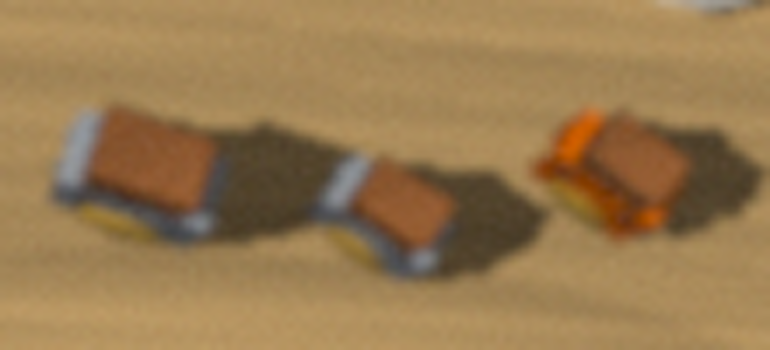

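View pics/s2.png

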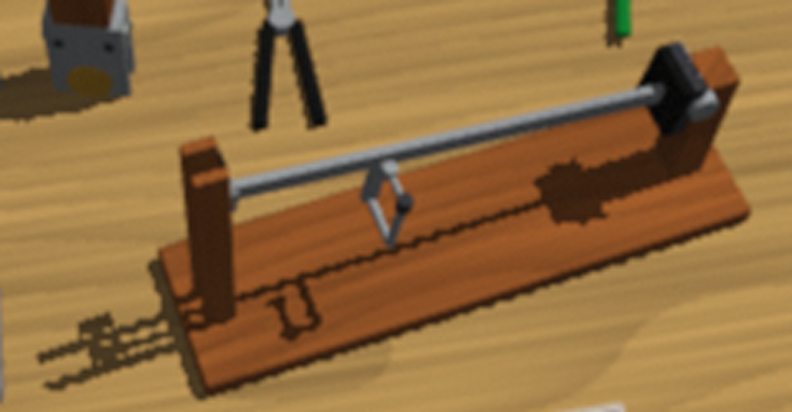

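View pics/t2.png

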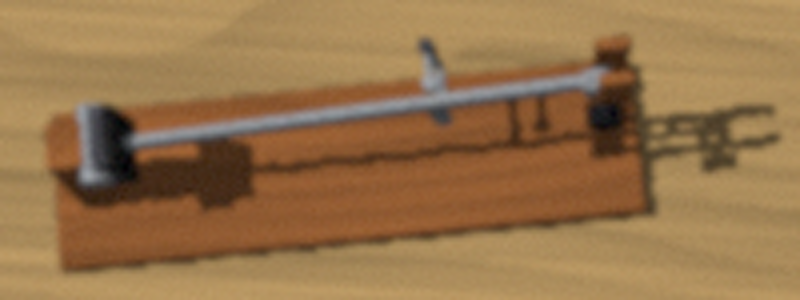

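Run:
```python
from h import *
for n in('top','scene'):
    d=load(n);C=cloud(d)
    print(n,'table z',np.median(C[300:320,300:340,2]) , 'noise')
    box={'top':(slice(150,225),slice(185,385)),'scene':(slice(160,285),slice(225,465))}[n]
    P=C[box].reshape(-1,3)
    B=P[(P[:,2]>.010)&(P[:,2]<.026)].astype(np.float32)
    r=cv2.minAreaRect(B[:,:2]*1000);print('board',r,np.median(B[:,2]),len(B))
    box={'top':(slice(252,276),slice(380,402)),'scene':(slice(150,195),slice(198,228))}[n]
    P=C[box].reshape(-1,3)
    print(np.percentile(P[:,2],[50,90,99,100]))
    H=P[P[:,2]>.088].astype(np.float32)
    print('handle',cv2.minAreaRect(H[:,:2]*1000),H.mean(0),len(H))
    for nm,(u0,u1,v0,v1) in ({'big':(342,371,245,275),'or':(411,437,248,272)} if n=='top' else {'big':(236,268,143,192),'or':(162,192,168,206)}).items():
        P=C[v0:v1,u0:u1].reshape(-1,3);print(nm,P[P[:,2]>P[:,2].max()-.012].mean(0),P[:,2].max())
```

```text
top table z 0.0012635521259321267 noise
board ((610.6615600585938, 19.292572021484375), (174.13525390625, 521.1148681640625), 4.162129878997803) 0.018997474 4595
[0.00514792 0.09905027 0.10317952 1.35949482]
handle ((356.1283264160156, -187.07110595703125), (34.14354705810547, 236.49166870117188), 39.710357666015625) [ 0.4197035  -0.26269236  0.12994307] 120
big [ 0.43113856 -0.17541107  0.12709229] 0.1329955487400964
or [ 0.29371324 -0.08519916  1.35949482] 1.3594948215915776
scene table z 0.0040853337584251595 noise
board ((537.1666259765625, -18.143157958984375), (287.62213134765625, 529.1636352539062), 8.762112617492676) 0.018373504 7165
[0.00225723 0.08946632 0.09963081 0.95980334]
handle ((754.833251953125, -206.8400115966797), (703.521484375, 35.522315979003906), 10.301666259765625) [ 0.43645564 -0.2653466   0.10885095] 141
big [ 1.10409986 -0.16140922  0.95980334] 0.9598033425281265
or [ 1.10409986 -0.16140922  0.95980334] 0.9598033425281265
```

Run:
```python
from h import *
for n in('top','scene'):
    d=load(n);C=cloud(d);ok=d['z_map']>0.1
    hsv=cv2.cvtColor(d['frame'],cv2.COLOR_RGB2HSV)
    Z=np.where(ok&(C[...,2]<.3),C[...,2],0)
    m=((Z>.012)&(Z<.025)).astype(np.uint8)
    box={'top':(slice(150,225),slice(185,385)),'scene':(slice(160,285),slice(225,465))}[n]
    mm=np.zeros_like(m);mm[box]=m[box]
    mm=cv2.morphologyEx(mm,cv2.MORPH_OPEN,np.ones((3,3)))
    k,l,st,_=cv2.connectedComponentsWithStats(mm);big=l==1+np.argmax(st[1:,4])
    B=C[big]
    r=cv2.minAreaRect((B[:,:2]*1000).astype(np.float32));print('board',r,cv2.boxPoints(r).round(0).tolist(),np.median(B[:,2]))
    vis=d['frame'].copy();vis[big]=(vis[big]//2)+[0,120,0];save(vis[box],n+'m.png',3)
    box={'top':(slice(252,276),slice(380,402)),'scene':(slice(150,195),slice(198,228))}[n]
    P=C[box].reshape(-1,3);z=Z[box].ravel()
    H=P[(z>.09)&(z<.11)].astype(np.float32)
    print('handle',cv2.minAreaRect(H[:,:2]*1000),H.mean(0),np.median(H[:,2]),len(H))
```

```text
board ((601.1296997070312, 53.90519714355469), (88.97834014892578, 399.65899658203125), 9.407052040100098) [[525.0, 244.0], [590.0, -151.0], [678.0, -136.0], [612.0, 258.0]] 0.018997639253858226
handle ((423.470947265625, -267.64642333984375), (32.22996139526367, 21.788156509399414), 58.322486877441406) [ 0.42305487 -0.26736012  0.09858086] 0.09869962 115
board ((614.0510864257812, 56.17689514160156), (112.34019470214844, 399.1570129394531), 9.218328475952148) [[527.0, 244.0], [591.0, -150.0], [701.0, -132.0], [638.0, 262.0]] 0.01847352297302037
handle ((425.27435302734375, -266.57098388671875), (31.929006576538086, 23.42525291442871), 59.30929183959961) [ 0.42661518 -0.2666753   0.09712426] 0.09756339 130
```

View pics/topm.png

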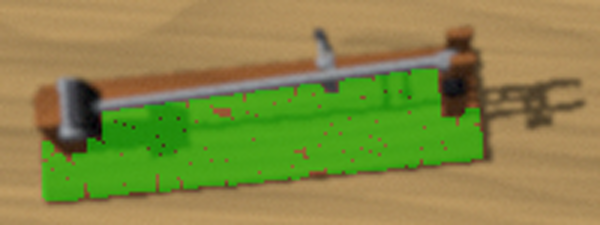

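View pics/scenem.png

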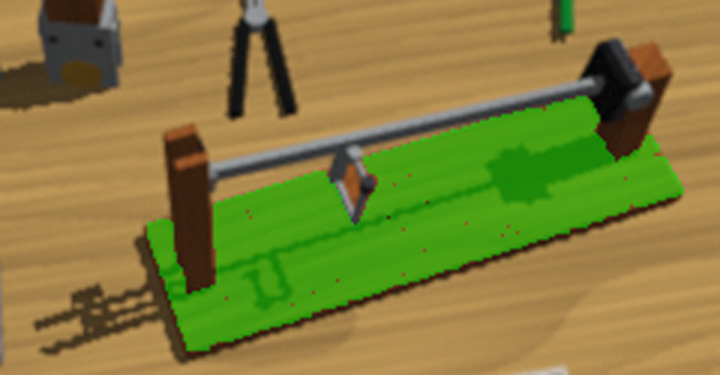

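Run:
```python
from h import *
o=np.array([.613,.056]);a=np.radians(9.25)
X=np.array([np.cos(a),np.sin(a)]);Y=np.array([-np.sin(a),np.cos(a)])
for n in('top','scene'):
    d=load(n);C=cloud(d);ok=d['z_map']>0.1
    q=C[...,:2]-o;x=q@X;y=q@Y;z=C[...,2]
    m=ok&(abs(x)<.015)&(y>-.15)&(y<.11)&(z>.11)&(z<.24)
    print(n,m.sum())
    # per-column of y bins
    for lo in np.arange(-.15,.11,.02):
        k=m&(y>=lo)&(y<lo+.02)
        if k.sum(): print(f"{y[k].mean():.3f} x {np.median(x[k]):.4f} z {np.median(z[k]):.4f} z90 {np.percentile(z[k],90):.4f} n{k.sum()}")
    for lab,c in(('post_lo',.168),('post_hi',-.176)):
        k=ok&(abs(y-c)<.012)&(abs(x)<.06)&(z>.1)&(z<.3);print(lab,np.median(x[k]),np.percentile(z[k],95))
```

```text
top 427
-0.140 x -0.0021 z 0.1639 z90 0.1659 n31
-0.120 x -0.0029 z 0.1619 z90 0.1668 n30
-0.100 x -0.0024 z 0.1568 z90 0.1614 n31
-0.079 x -0.0026 z 0.1537 z90 0.1576 n37
-0.062 x -0.0010 z 0.1505 z90 0.1557 n57
-0.040 x -0.0018 z 0.1499 z90 0.1547 n31
-0.020 x -0.0026 z 0.1483 z90 0.1521 n31
0.000 x -0.0020 z 0.1442 z90 0.1477 n30
0.020 x -0.0017 z 0.1423 z90 0.1444 n31
0.040 x -0.0014 z 0.1403 z90 0.1427 n29
0.059 x -0.0018 z 0.1370 z90 0.1402 n30
0.079 x -0.0016 z 0.1334 z90 0.1383 n29
0.099 x -0.0020 z 0.1323 z90 0.1335 n30
post_lo -0.004114933481597324 0.13714462039448916
post_hi -0.012463546736601992 0.20591942145083564
scene 771
-0.140 x 0.0019 z 0.1618 z90 0.1654 n65
-0.120 x 0.0020 z 0.1597 z90 0.1628 n57
-0.100 x 0.0024 z 0.1555 z90 0.1599 n59
-0.078 x 0.0024 z 0.1514 z90 0.1571 n76
-0.062 x 0.0030 z 0.1502 z90 0.1547 n96
-0.040 x 0.0020 z 0.1486 z90 0.1524 n55
-0.020 x 0.0026 z 0.1464 z90 0.1497 n54
-0.000 x 0.0025 z 0.1434 z90 0.1472 n53
0.020 x 0.0026 z 0.1407 z90 0.1441 n53
0.039 x 0.0027 z 0.1390 z90 0.1415 n50
0.060 x 0.0023 z 0.1347 z90 0.1391 n52
0.080 x 0.0026 z 0.1328 z90 0.1363 n50
0.100 x 0.0028 z 0.1295 z90 0.1330 n51
post_lo 0.007065043726421046 0.13568292207111537
post_hi 0.013524978418547176 0.20357084313451768
```

```bash
cat >> h.py <<'E'
from scipy.spatial.transform import Rotation as Ro
def plan(pos,rpy,n):
    s=arm.get_state();p=np.array(s['ee_pos']);R=Ro.from_euler('xyz',s['ee_rot'],degrees=True)
    T=Ro.from_euler('xyz',rpy,degrees=True)
    w=(R.inv()*T).as_rotvec(degrees=True)
    print('total mm',((R.inv().apply(np.array(pos)-p))*1000).round(1),'rot',w.round(2),'world d mm',((np.array(pos)-p)*1000).round(1))
    d=(np.array(pos)-p)/n
    for i in range(n):
        print([*R.inv().apply(d).round(4),*(w/n).round(2)]); R=R*Ro.from_rotvec(w/n,degrees=True)
def st():
    s=arm.get_state();print('t',round(s['time'],2),'p',np.round(s['ee_pos'],4),'r',np.round(s['ee_rot'],2),'F',np.round(s['wrist_force'],2),'g',round(s['grip_width'],4))
    return s
E
python3 -c "
from h import *
plan([.4244,-.2671,.17],[180,0,58.8],11)"
```

```text
total mm [ 283.3 -235.5   60.8] rot [-9.000e-02 -2.000e-02 -3.537e+01] world d mm [166.3 328.8 -60.5]
[np.float64(0.0258), np.float64(-0.0214), np.float64(0.0055), np.float64(-0.01), np.float64(-0.0), np.float64(-3.22)]
[np.float64(0.0269), np.float64(-0.0199), np.float64(0.0055), np.float64(-0.01), np.float64(-0.0), np.float64(-3.22)]
[np.float64(0.028), np.float64(-0.0184), np.float64(0.0055), np.float64(-0.01), np.float64(-0.0), np.float64(-3.22)]
[np.float64(0.029), np.float64(-0.0168), np.float64(0.0055), np.float64(-0.01), np.float64(-0.0), np.float64(-3.22)]
[np.float64(0.0299), np.float64(-0.0151), np.float64(0.0055), np.float64(-0.01), np.float64(-0.0), np.float64(-3.22)]
[np.float64(0.0307), np.float64(-0.0134), np.float64(0.0055), np.float64(-0.01), np.float64(-0.0), np.float64(-3.22)]
[np.float64(0.0314), np.float64(-0.0117), np.float64(0.0055), np.float64(-0.01), np.float64(-0.0), np.float64(-3.22)]
[np.float64(0.032), np.float64(-0.0099), np.float64(0.0055), np.float64(-0.01), np.float64(-0.0), np.float64(-3.22)]
[np.float64(0.0325), np.float64(-0.0081), np.float64(0.0055), np.float64(-0.01), np.float64(-0.0), np.float64(-3.22)]
[np.float64(0.0329), np.float64(-0.0063), np.float64(0.0055), np.float64(-0.01), np.float64(-0.0), np.float64(-3.22)]
[np.float64(0.0332), np.float64(-0.0044), np.float64(0.0055), np.float64(-0.01), np.float64(-0.0), np.float64(-3.22)]
```

```bash
python3 -m jog '[[0.05,0.026,-0.021,0,0,0,-3.2],[0.05,0.027,-0.02,0,0,0,-3.2],[0.05,0.028,-0.018,0,0,0,-3.2],[0.05,0.029,-0.017,0,0,0,-3.2],[0.05,0.03,-0.015,0,0,0,-3.2],[0.05,0.031,-0.013,0,0,0,-3.2],[0.05,0.031,-0.012,0,0,0,-3.2],[0.05,0.032,-0.01,0,0,0,-3.2]]' 25
python3 -c "
from h import *
st();plan([.4244,-.2671,.17],[180,0,58.8],4)"
```

```text
time: 0.77
ee_pos: [0.3753, -0.3538, 0.226]
ee_rot: [-179.6, 0.3, 49.3]
wrist_force: [0.1, 0.3, 0.5]
grip_width: 0.0502
t 0.77 p [ 0.3753 -0.3538  0.226 ] r [-179.62    0.31   49.27] F [0.13 0.31 0.51] g 0.0502
total mm [ 98.  -19.   55.6] rot [-0.4   0.28 -9.54] world d mm [ 49.1  86.7 -56. ]
[np.float64(0.0245), np.float64(-0.0047), np.float64(0.0139), np.float64(-0.1), np.float64(0.07), np.float64(-2.38)]
[np.float64(0.0247), np.float64(-0.0037), np.float64(0.0139), np.float64(-0.1), np.float64(0.07), np.float64(-2.38)]
[np.float64(0.0248), np.float64(-0.0027), np.float64(0.0139), np.float64(-0.1), np.float64(0.07), np.float64(-2.38)]
[np.float64(0.0249), np.float64(-0.0017), np.float64(0.014), np.float64(-0.1), np.float64(0.07), np.float64(-2.38)]
```

```bash
python3 -m jog '[[0.05,0.0245,-0.0047,0.014,-0.1,0.07,-2.4],[0.05,0.0247,-0.0037,0.014,-0.1,0.07,-2.4],[0.05,0.0248,-0.0027,0.014,-0.1,0.07,-2.4],[0.05,0.025,-0.0017,0.014,-0.1,0.07,-2.4],[0.05,0,0,0,0,0,0]]'
python3 -c "
from h import *
st();plan([.4244,-.2671,.17],[180,0,58.8],1)
for n in('scene','top'):
    d=cam(n);b=(slice(110,220),slice(140,300)) if n=='scene' else (slice(225,300),slice(335,455));save(d['frame'][b],n+'2.png',5)
"
```

```text
time: 1.18
ee_pos: [0.4294, -0.2544, 0.1683]
ee_rot: [179.9, -0.2, 60.1]
wrist_force: [-0.3, 0.5, 0.3]
grip_width: 0.0501
t 1.18 p [ 0.4294 -0.2544  0.1683] r [179.9   -0.21  60.13] F [-0.32  0.51  0.31] g 0.0501
total mm [-13.5   2.   -1.8] rot [ 0.09 -0.21  1.33] world d mm [ -5.  -12.7   1.7]
[np.float64(-0.0135), np.float64(0.002), np.float64(-0.0018), np.float64(0.09), np.float64(-0.21), np.float64(1.33)]
```

View pics/scene2.png

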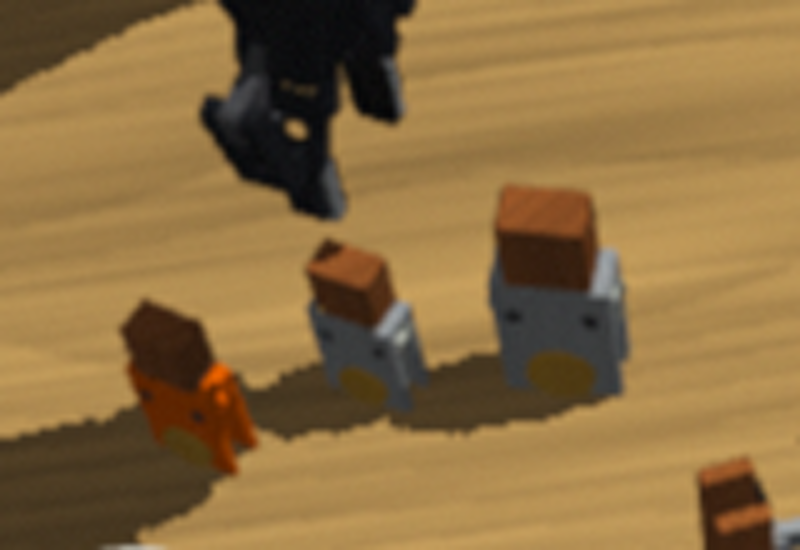

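View pics/top2.png

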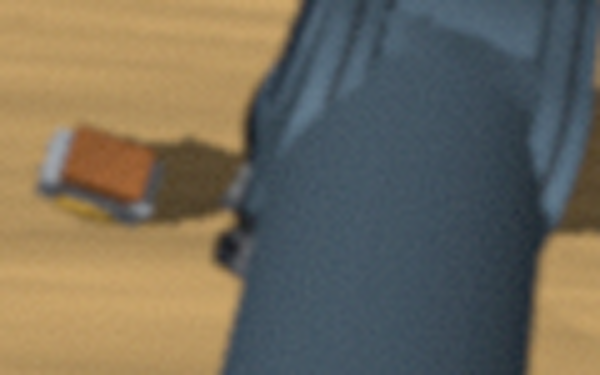

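```bash
python3 -m jog '[[0.05,-0.0135,0.002,0,0.1,-0.2,1.3],[0.05,0,0,0.02,0,0,0],[0.05,0,0,0.02,0,0,0],[0.05,0,0,0.015,0,0,0],[0.05,0,0,0,0,0,0]]'
python3 -c "
from h import *
st();plan([.4244,-.2671,.064],[180,0,58.8],2)
"
```

```text
time: 1.7
ee_pos: [0.4205, -0.285, 0.1164]
ee_rot: [179.4, 0.5, 57.3]
wrist_force: [-1.3, -0.5, 0.0]
grip_width: 0.0499
t 1.7 p [ 0.4205 -0.285   0.1164] r [179.45   0.5   57.34] F [-1.28 -0.47  0.  ] g 0.0499
total mm [17.7 -6.9 52.2] rot [ 0.55  0.51 -1.46] world d mm [  3.9  17.9 -52.4]
[np.float64(0.0088), np.float64(-0.0034), np.float64(0.0261), np.float64(0.27), np.float64(0.26), np.float64(-0.73)]
[np.float64(0.0088), np.float64(-0.0032), np.float64(0.0262), np.float64(0.27), np.float64(0.26), np.float64(-0.73)]
```

```bash
python3 -m jog '[[0.05,0,0,0,0,0,0],[0.05,0,0,0,0,0,0],[0.05,0,0,0,0,0,0]]'
python3 -c "
from h import *
st();plan([.4244,-.2671,.064],[180,0,58.8],2)
"
```

```text
time: 1.95
ee_pos: [0.4188, -0.2901, 0.1182]
ee_rot: [179.4, 0.6, 56.9]
wrist_force: [1.0, 0.3, 0.4]
grip_width: 0.0502
t 1.95 p [ 0.4188 -0.2901  0.1182] r [179.36   0.64  56.85] F [0.98 0.31 0.42] g 0.0502
total mm [22.9 -8.5 53.8] rot [ 0.63  0.65 -1.94] world d mm [  5.6  23.  -54.2]
[np.float64(0.0115), np.float64(-0.0043), np.float64(0.0269), np.float64(0.31), np.float64(0.33), np.float64(-0.97)]
[np.float64(0.0114), np.float64(-0.0039), np.float64(0.027), np.float64(0.31), np.float64(0.33), np.float64(-0.97)]
```

```bash
python3 -m jog '[[0.05,0.012,-0.0045,0,0.3,0.3,-1],[0.05,0,0,0,0,0,0],[0.05,0,0,0,0,0,0]]'
python3 -c "
from h import *
st();plan([.4244,-.2671,.1],[180,0,58.8],1)
"
```

```text
time: 2.2
ee_pos: [0.4229, -0.278, 0.1203]
ee_rot: [179.5, 0.3, 57.8]
wrist_force: [0.7, -0.0, -0.1]
grip_width: 0.05
t 2.2 p [ 0.4229 -0.278   0.1203] r [179.47   0.34  57.85] F [ 0.65 -0.04 -0.08] g 0.05
total mm [10.2 -4.7 20.2] rot [ 0.53  0.34 -0.95] world d mm [  1.5  10.9 -20.3]
[np.float64(0.0102), np.float64(-0.0047), np.float64(0.0202), np.float64(0.53), np.float64(0.34), np.float64(-0.95)]
```

```bash
python3 -m jog '[[0.05,0.0102,-0.0047,0,0.5,0.3,-1],[0.05,0,0,0,0,0,0],[0.05,0,0,0,0,0,0]]'
python3 -c "
from h import *
st();plan([.4244,-.2671,.064],[180,0,58.8],2)
"
```

```text
time: 2.45
ee_pos: [0.4254, -0.2649, 0.1211]
ee_rot: [179.9, -0.0, 59.1]
wrist_force: [-0.2, 0.3, -0.4]
grip_width: 0.0498
t 2.45 p [ 0.4254 -0.2649  0.1211] r [ 1.7994e+02 -2.0000e-02  5.9070e+01] F [-0.23  0.26 -0.43] g 0.0498
total mm [-2.4  0.2 57.1] rot [ 0.06 -0.02  0.27] world d mm [ -1.   -2.2 -57.1]
[np.float64(-0.0012), np.float64(0.0001), np.float64(0.0286), np.float64(0.03), np.float64(-0.01), np.float64(0.13)]
[np.float64(-0.0012), np.float64(0.0001), np.float64(0.0286), np.float64(0.03), np.float64(-0.01), np.float64(0.13)]
```

```bash
python3 -m jog '[[0.05,-0.001,0,0.019,0,0,0.2],[0.05,0,0,0.019,0,0,0],[0.05,0,0,0.012,0,0,0],[0.05,0,0,0,0,0,0],[0.05,0,0,0,0,0,0]]'
python3 -c "
from h import *
st();plan([.4244,-.2671,.064],[180,0,58.8],1)
"
```

```text
time: 2.87
ee_pos: [0.4267, -0.2656, 0.0706]
ee_rot: [179.8, -0.0, 59.0]
wrist_force: [0.3, -0.0, 0.6]
grip_width: 0.0499
t 2.87 p [ 0.4267 -0.2656  0.0706] r [ 1.7977e+02 -4.0000e-02  5.8980e+01] F [ 0.32 -0.01  0.63] g 0.0499
total mm [-2.5 -1.2  6.6] rot [ 0.23 -0.04  0.18] world d mm [-2.3 -1.5 -6.6]
[np.float64(-0.0025), np.float64(-0.0012), np.float64(0.0066), np.float64(0.23), np.float64(-0.04), np.float64(0.18)]
```

```bash
python3 -m jog '[[0.05,-0.0025,-0.001,0.0066,0.2,0,0.2],[0.05,0,0,0,0,0,0],[0.05,0,0,0,0,0,0]]'
python3 -c "
from h import *
st()
d=cam('scene');save(d['frame'][110:220,140:300],'s3.png',5)
"
```

```text
time: 3.12
ee_pos: [0.4252, -0.2678, 0.0649]
ee_rot: [179.9, -0.0, 58.8]
wrist_force: [0.8, -0.6, -0.6]
grip_width: 0.0499
t 3.12 p [ 0.4252 -0.2678  0.0649] r [ 1.7988e+02 -4.0000e-02  5.8760e+01] F [ 0.81 -0.6  -0.65] g 0.0499
```

View pics/s3.png

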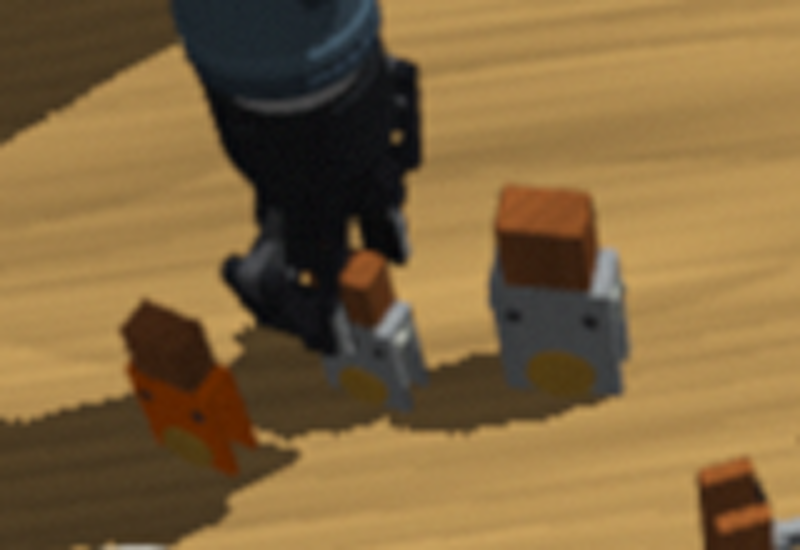

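```bash
python3 -c "
from h import *
d=load('scene');c=np.array([.4244,-.2671]);u=np.array([np.cos(np.radians(58.8)),np.sin(np.radians(58.8))]);v=np.array([u[1],-u[0]])
P=[[*(c+a*u*.016+b*v*.0105),z] for z in(.098,.064) for a in(-1,1) for b in(-1,1)]
t=np.array([.4252,-.2678]);P+=[[*(t+v*.025+a*u*.011),.065] for a in(-1,1)]+[[*(t-v*.025+a*u*.011),.065] for a in(-1,1)]
q,_=cv2.projectPoints(np.array(P),d['rvec'],d['tvec'],d['intrinsics'],None);print(((q[:,0]-[140,110])*5).round(0))
"
```

```text
[[324. 232.]
 [302. 266.]
 [387. 252.]
 [365. 287.]
 [337. 276.]
 [316. 310.]
 [398. 296.]
 [378. 330.]
 [309. 337.]
 [352. 352.]
 [359. 257.]
 [401. 270.]]
```

```bash
python3 -m jog '[[0.015,0,0,0,0,0,0],[0.015,0,0,0,0,0,0],[0.015,0,0,0,0,0,0],[0.015,0,0,0,0,0,0],[0.015,0,0,0,0,0,0],[0.015,0,0,0,0,0,0]]' 45
python3 -c "
from h import *
st()
d=cam('scene');save(d['frame'][110:220,140:300],'s4.png',5)
"
```

```text
time: 3.67
ee_pos: [0.4253, -0.2682, 0.066]
ee_rot: [179.8, -0.0, 58.7]
wrist_force: [-0.3, -0.1, -2.0]
grip_width: 0.0205
t 3.67 p [ 0.4253 -0.2682  0.066 ] r [ 1.7981e+02 -3.0000e-02  5.8740e+01] F [-0.33 -0.14 -2.01] g 0.0205
```

View pics/s4.png

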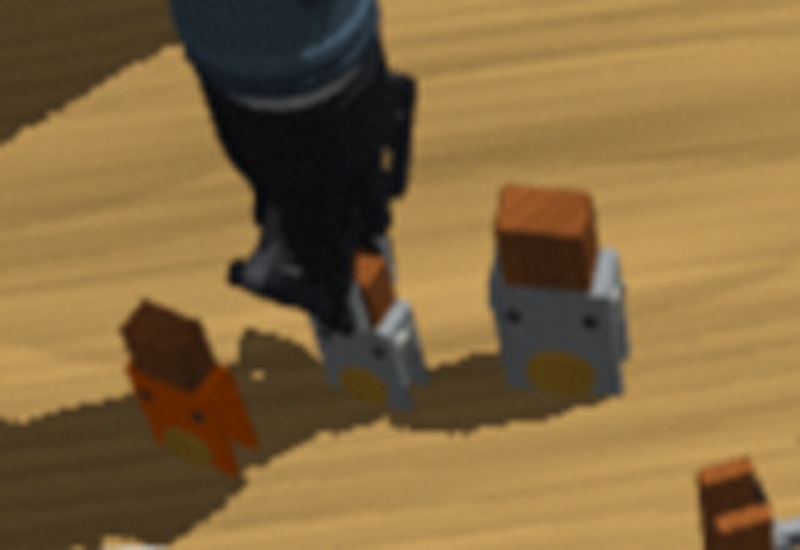

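```bash
cat >> h.py <<'E'
RO=np.array([.613,.056,0]);RY=9.25;OFF=np.array([.0005,0,.0255]);SL=7.6
RR=Ro.from_euler('z',RY,degrees=True)
def tcp_for(sad):
    T=Ro.from_euler('xyz',[180,SL,90+RY],degrees=True)
    return RO+RR.apply(sad)-T.apply(OFF)
def rk(sad,n): plan(tcp_for(np.array(sad)),[180,SL,90+RY],n)
def rs():
    s=st();R=Ro.from_euler('xyz',s['ee_rot'],degrees=True)
    q=RR.inv().apply(s['ee_pos']+R.apply(OFF)-RO)
    e=(R.inv()*Ro.from_euler('xyz',[180,SL,90+RY],degrees=True)).as_rotvec(degrees=True)
    print('saddle in rack mm',(q*1000).round(1),'rail z',round(125+(150-q[1]*1000)*np.tan(np.radians(SL)),1),'roterr',e.round(2),'F rack',RR.inv().apply(s['wrist_force']).round(2))
E
python3 -m jog '[[0.015,0,0,-0.02,0,0,0],[0.015,0,0,-0.03,0,0,0],[0.015,0,0,-0.03,0,0,0],[0.015,0,0,-0.03,0,0,0],[0.015,0,0,-0.03,0,0,0],[0.015,0,0,-0.02,0,0,0],[0.015,0,0,0,0,0,0],[0.015,0,0,0,0,0,0]]'
python3 -c "
from h import *
rs();rk([0,-.112,.262],10)
d=cam('scene');save(d['frame'][60:260,100:350],'s5.png',3)
"
```

```text
time: 4.38
ee_pos: [0.4223, -0.2662, 0.2307]
ee_rot: [-179.8, -0.0, 58.8]
wrist_force: [-0.5, 0.1, -2.3]
grip_width: 0.0202
t 4.38 p [ 0.4223 -0.2662  0.2307] r [-1.7975e+02 -3.0000e-02  5.8800e+01] F [-0.52  0.06 -2.3 ] g 0.0202
saddle in rack mm [-239.7 -286.9  205.2] rail z 183.3 roterr [ -2.91  -7.4  -40.37] F rack [-0.5   0.14 -2.3 ]
total mm [291.4  66.8 -56.8] rot [ -2.91  -7.4  -40.37] world d mm [208.2 214.5  56.7]
[np.float64(0.0291), np.float64(0.0067), np.float64(-0.0057), np.float64(-0.29), np.float64(-0.74), np.float64(-4.04)]
[np.float64(0.0285), np.float64(0.0087), np.float64(-0.006), np.float64(-0.29), np.float64(-0.74), np.float64(-4.04)]
[np.float64(0.0278), np.float64(0.0108), np.float64(-0.0063), np.float64(-0.29), np.float64(-0.74), np.float64(-4.04)]
[np.float64(0.0268), np.float64(0.0127), np.float64(-0.0066), np.float64(-0.29), np.float64(-0.74), np.float64(-4.04)]
[np.float64(0.0258), np.float64(0.0146), np.float64(-0.0069), np.float64(-0.29), np.float64(-0.74), np.float64(-4.04)]
[np.float64(0.0246), np.float64(0.0164), np.float64(-0.0071), np.float64(-0.29), np.float64(-0.74), np.float64(-4.04)]
[np.float64(0.0233), np.float64(0.0181), np.float64(-0.0074), np.float64(-0.29), np.float64(-0.74), np.float64(-4.04)]
[np.float64(0.0219), np.float64(0.0198), np.float64(-0.0076), np.float64(-0.29), np.float64(-0.74), np.float64(-4.04)]
[np.float64(0.0203), np.float64(0.0213), np.float64(-0.0077), np.float64(-0.29), np.float64(-0.74), np.float64(-4.04)]
[np.float64(0.0187), np.float64(0.0227), np.float64(-0.0079), np.float64(-0.29), np.float64(-0.74), np.float64(-4.04)]
```

View pics/s5.png

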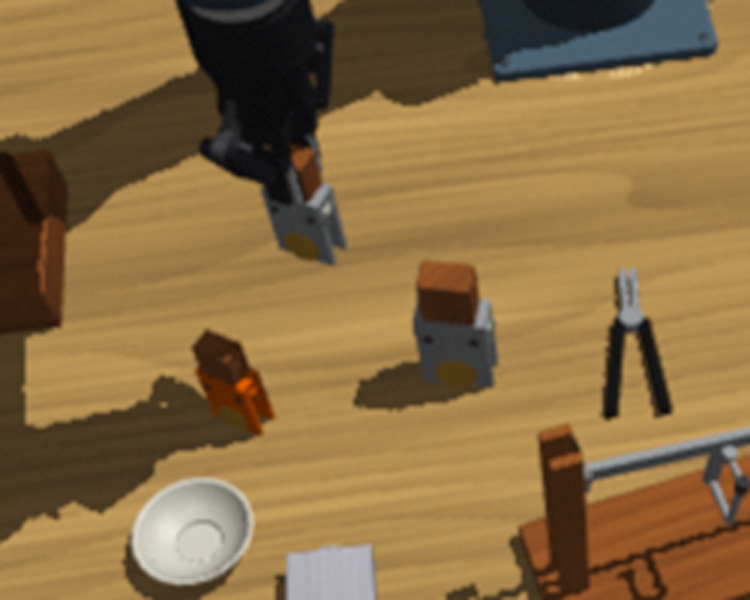

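```bash
python3 -m jog '[[0.015,0.01,0.002,-0.02,0,0,0],[0.015,0.024,0.005,-0.02,0,0,-3],[0.015,0.027,0.008,-0.018,-0.3,-0.7,-4],[0.015,0.027,0.011,-0.006,-0.3,-0.7,-4],[0.015,0.026,0.013,-0.006,-0.3,-0.7,-4],[0.015,0.025,0.015,-0.006,-0.3,-0.7,-4],[0.015,0.015,0.01,-0.003,-0.3,-0.7,-3],[0.015,0,0,0,0,0,0]]'
python3 -c "
from h import *
rs();rk([0,-.112,.262],6)
"
```

```text
time: 5.1
ee_pos: [0.5398, -0.1426, 0.2942]
ee_rot: [-179.4, 3.4, 81.5]
wrist_force: [-0.1, 0.7, -1.6]
grip_width: 0.0206
t 5.1 p [ 0.5398 -0.1426  0.2942] r [-179.37    3.35   81.53] F [-0.08  0.66 -1.6 ] g 0.0206
saddle in rack mm [-104.7 -185.1  268.8] rail z 169.7 roterr [ -2.32  -4.31 -17.62] F rack [ 0.03  0.66 -1.6 ]
total mm [103.5  76.3   0. ] rot [ -2.32  -4.31 -17.62] world d mm [90.7 90.9 -6.9]
[np.float64(0.0172), np.float64(0.0127), np.float64(0.0), np.float64(-0.39), np.float64(-0.72), np.float64(-2.94)]
[np.float64(0.0166), np.float64(0.0136), np.float64(-0.0001), np.float64(-0.39), np.float64(-0.72), np.float64(-2.94)]
[np.float64(0.0159), np.float64(0.0144), np.float64(-0.0002), np.float64(-0.39), np.float64(-0.72), np.float64(-2.94)]
[np.float64(0.0151), np.float64(0.0152), np.float64(-0.0003), np.float64(-0.39), np.float64(-0.72), np.float64(-2.94)]
[np.float64(0.0143), np.float64(0.016), np.float64(-0.0004), np.float64(-0.39), np.float64(-0.72), np.float64(-2.94)]
[np.float64(0.0134), np.float64(0.0167), np.float64(-0.0005), np.float64(-0.39), np.float64(-0.72), np.float64(-2.94)]
```

```bash
python3 -m jog '[[0.015,0.016,0.012,0,-0.4,-0.7,-2.9],[0.015,0.016,0.013,0,-0.4,-0.7,-2.9],[0.015,0.016,0.014,0,-0.4,-0.7,-2.9],[0.015,0.015,0.015,0,-0.4,-0.7,-2.9],[0.015,0.014,0.015,0,-0.4,-0.7,-2.9],[0.015,0.006,0.007,0,0,0,0],[0.015,0,0,0,0,0,0],[0.015,0,0,0,0,0,0]]'
python3 -c "
from h import *
rs();rk([0,-.112,.24],2)
"
```

```text
time: 5.77
ee_pos: [0.6134, -0.0621, 0.2692]
ee_rot: [-178.6, 6.7, 96.5]
wrist_force: [0.7, -0.2, -2.3]
grip_width: 0.0205
t 5.77 p [ 0.6134 -0.0621  0.2692] r [-178.58    6.65   96.49] F [ 0.69 -0.19 -2.25] g 0.0205
saddle in rack mm [ -19.3 -119.1  243.8] rail z 160.9 roterr [-1.76 -0.98 -2.73] F rack [ 0.65 -0.3  -2.25]
total mm [ 8.8 18.3  2.4] rot [-1.76 -0.98 -2.73] world d mm [17.1 10.4 -3.9]
[np.float64(0.0044), np.float64(0.0091), np.float64(0.0012), np.float64(-0.88), np.float64(-0.49), np.float64(-1.37)]
[np.float64(0.0042), np.float64(0.0092), np.float64(0.0013), np.float64(-0.88), np.float64(-0.49), np.float64(-1.37)]
```

```bash
python3 -m jog '[[0.015,0.0045,0.009,0.001,-0.9,-0.5,-1.4],[0.015,0.004,0.009,0.001,-0.9,-0.5,-1.4],[0.015,0,0,0,0,0,0],[0.015,0,0,0,0,0,0],[0.015,0,0,0,0,0,0]]'
python3 -c "
from h import *
rs();rk([0,-.112,.24],1)
"
```

```text
time: 6.18
ee_pos: [0.6293, -0.0565, 0.2644]
ee_rot: [-180.0, 7.8, 99.1]
wrist_force: [0.2, 0.1, -1.0]
grip_width: 0.0205
t 6.18 p [ 0.6293 -0.0565  0.2644] r [-179.97    7.84   99.12] F [ 0.25  0.11 -0.97] g 0.0205
saddle in rack mm [  -2.  -116.7  239. ] rail z 160.6 roterr [-0.05  0.24 -0.13] F rack [ 0.26  0.07 -0.97]
total mm [ 4.4  2.  -1.6] rot [-0.05  0.24 -0.13] world d mm [1.2 4.8 1. ]
[np.float64(0.0044), np.float64(0.002), np.float64(-0.0016), np.float64(-0.05), np.float64(0.24), np.float64(-0.13)]
```

```bash
python3 -m jog '[[0.015,0.0045,0.002,0,0,0.2,-0.1],[0.015,-0.001,0,0.01,0,0,0],[0.015,-0.001,0,0.01,0,0,0],[0.015,0,0,0,0,0,0],[0.015,0,0,0,0,0,0],[0.015,0,0,0,0,0,0]]'
python3 -c "
from h import *
rs();rk([0,-.112,.21],1)
for n in('scene','top'):
    d=cam(n);b=(slice(120,280),slice(230,430)) if n=='scene' else (slice(120,230),slice(230,390));save(d['frame'][b],n+'6.png',4)
"
```

```text
time: 6.68
ee_pos: [0.6307, -0.0583, 0.242]
ee_rot: [-179.9, 7.7, 99.1]
wrist_force: [0.8, 0.4, -1.2]
grip_width: 0.0207
t 6.68 p [ 0.6307 -0.0583  0.242 ] r [-179.91    7.66   99.07] F [ 0.8   0.38 -1.19] g 0.0207
saddle in rack mm [  -0.9 -118.6  216.6] rail z 160.8 roterr [-0.12  0.06 -0.18] F rack [ 0.85  0.24 -1.19]
total mm [7.4 0.8 5.7] rot [-0.12  0.06 -0.18] world d mm [-0.2  6.6 -6.6]
[np.float64(0.0074), np.float64(0.0008), np.float64(0.0057), np.float64(-0.12), np.float64(0.06), np.float64(-0.18)]
```

View pics/scene6.png

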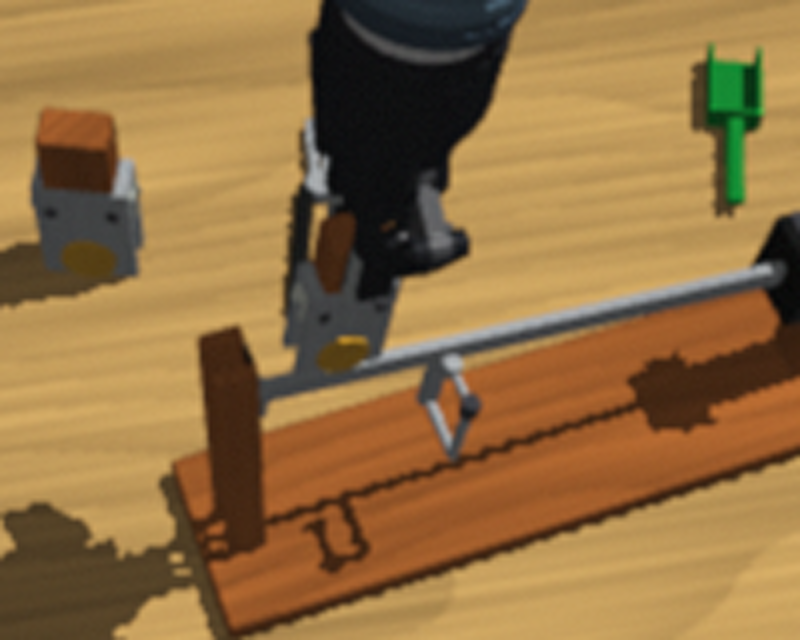

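View pics/top6.png

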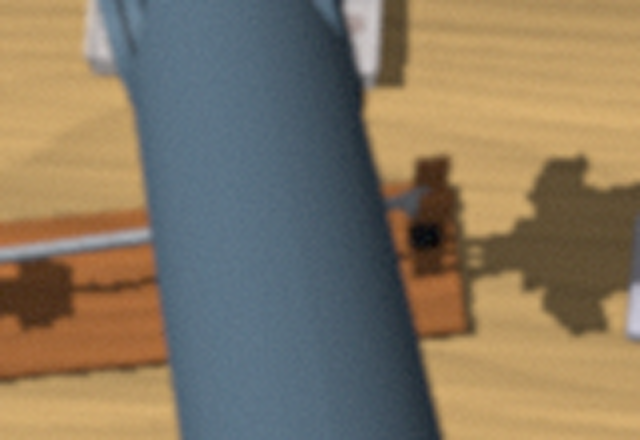

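```bash
python3 -c "
from h import *
d=load('scene');C=cloud(d)
q=RR.inv().apply((C.reshape(-1,3)-RO)).reshape(C.shape)
# leg face: crop px (380..., ) -> region
for (u,v) in [(305,340),(330,340),(350,330),(310,300),(345,352),(375,330),(318,365)]:
    U,V=230+u/4,120+v/4;U,V=int(U),int(V);print(u,v,(q[V-1:V+2,U-1:U+2].reshape(-1,3)*1000).round(0)[[0,4,8]].tolist())
k=(d['z_map']>.1)&(q[...,2]>.175)&(q[...,2]<.205)&(abs(q[...,0])<.03)&(abs(q[...,1]+.118)<.04)
vis=d['frame'].copy();vis[k]=[255,0,255];save(vis[120:280,230:430],'s6k.png',4)
P=q[k]*1000;print(k.sum(),np.percentile(P,[5,25,50,75,95],axis=0).round(1))
# projected model outline
s=arm.get_state();R=Ro.from_euler('xyz',s['ee_rot'],degrees=True)
pts=[]
for z in(0,.06):
  for y in(-.022,.022): pts.append([y,.0105,.0655-z])   # tool coords: x=y_h, y=x_h, z down ; handle
W=s['ee_pos']+R.apply(np.array(pts));p,_=cv2.projectPoints(W,d['rvec'],d['tvec'],d['intrinsics'],None);print(((p[:,0]-[230,120])*4).round(0))
"
```

```text
305 340 [[7.0, -142.0, 208.0], [9.0, -141.0, 208.0], [10.0, -139.0, 205.0]]
330 340 [[10.0, -131.0, 209.0], [10.0, -129.0, 203.0], [13.0, -128.0, 203.0]]
350 330 [[8.0, -121.0, 210.0], [11.0, -120.0, 210.0], [11.0, -117.0, 205.0]]
310 300 [[0.0, -138.0, 232.0], [7.0, -138.0, 239.0], [8.0, -137.0, 235.0]]
345 352 [[11.0, -123.0, 194.0], [12.0, -122.0, 191.0], [13.0, -120.0, 188.0]]
375 330 [[9.0, -109.0, 206.0], [9.0, -107.0, 201.0], [8.0, -104.0, 195.0]]
318 365 [[9.0, -137.0, 187.0], [10.0, -135.0, 185.0], [-1.0, -129.0, 161.0]]
211 [[  -8.2 -144.2  180.9]
 [   8.5 -138.9  186.6]
 [   9.8 -126.5  193.6]
 [  11.7 -113.7  200.1]
 [  13.1 -102.8  203.9]]
[[294. 375.]
 [379. 356.]
 [310. 303.]
 [399. 284.]]
```

View pics/s6k.png

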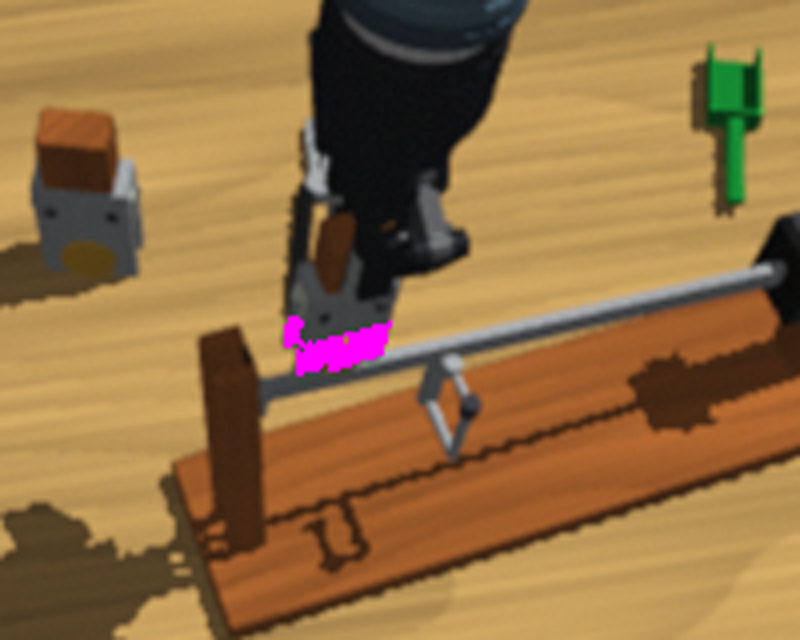

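```bash
python3 -m jog '[[0.015,0.007,0.0008,0.003,0,0,0],[0.015,-0.0005,0,0.006,0,0,0],[0.015,0,0,0,0,0,0],[0.015,0,0,0,0,0,0],[0.015,0,0,0,0,0,0]]'
python3 -c "
from h import *
rs();rk([0,-.112,.19],1)
"
```

```text
time: 7.2
ee_pos: [0.6314, -0.0515, 0.2322]
ee_rot: [180.0, 7.7, 99.1]
wrist_force: [-0.3, -0.3, -2.5]
grip_width: 0.0201
t 7.2 p [ 0.6314 -0.0515  0.2322] r [179.97   7.66  99.11] F [-0.31 -0.27 -2.46] g 0.0201
saddle in rack mm [   0.9 -112.   206.9] rail z 160.0 roterr [ 0.01  0.06 -0.14] F rack [-0.35 -0.22 -2.46]
total mm [ 2.2 -0.9 16.7] rot [ 0.01  0.06 -0.14] world d mm [ -0.9  -0.2 -16.9]
[np.float64(0.0022), np.float64(-0.0009), np.float64(0.0167), np.float64(0.01), np.float64(0.06), np.float64(-0.14)]
```

```bash
python3 -m jog '[[0.015,0.001,-0.0009,0.006,0,0,-0.1],[0.015,0.001,0,0.006,0,0,0],[0.015,0,0,0,0,0,0],[0.015,0,0,0,0,0,0],[0.015,0,0,0,0,0,0]]'
python3 -c "
from h import *
rs();rk([0,-.112,.18],1)
"
```

```text
time: 7.62
ee_pos: [0.6303, -0.0515, 0.2186]
ee_rot: [180.0, 7.7, 99.2]
wrist_force: [0.4, 0.7, -2.0]
grip_width: 0.0206
t 7.62 p [ 0.6303 -0.0515  0.2186] r [180.     7.66  99.21] F [ 0.38  0.74 -2.  ] g 0.0206
saddle in rack mm [  -0.2 -111.7  193.3] rail z 159.9 roterr [-0.    0.06 -0.04] F rack [ 0.49  0.67 -2.  ]
total mm [ 1.5  0.2 13.2] rot [-0.    0.06 -0.04] world d mm [  0.3  -0.2 -13.3]
[np.float64(0.0015), np.float64(0.0002), np.float64(0.0132), np.float64(-0.0), np.float64(0.06), np.float64(-0.04)]
```

Legs now straddle the rail with no side force. Continuing.

```bash
python3 -m jog '[[0.015,0.0008,0,0.006,0,0,0],[0.015,0.0007,0,0.006,0,0,0],[0.015,0,0,0,0,0,0],[0.015,0,0,0,0,0,0],[0.015,0,0,0,0,0,0]]'
python3 -c "
from h import *
rs()"
python3 -m jog '[[0.015,0.0006,0,0.0045,0,0,0],[0.015,0,0,0,0,0,0],[0.015,0,0,0,0,0,0]]'
python3 -c "
from h import *
rs();rk([0,-.112,.17],1)
d=cam('scene');save(d['frame'][120:280,230:430],'s7.png',4)
"
```

```text
time: 8.03
ee_pos: [0.6303, -0.0518, 0.2051]
ee_rot: [-180.0, 7.7, 99.2]
wrist_force: [-0.4, 0.0, -2.5]
grip_width: 0.0203
t 8.03 p [ 0.6303 -0.0518  0.2051] r [-180.      7.67   99.2 ] F [-0.4   0.03 -2.47] g 0.0203
saddle in rack mm [  -0.2 -112.1  179.8] rail z 160.0 roterr [-0.01  0.07 -0.05] F rack [-0.39  0.09 -2.47]
time: 8.28
ee_pos: [0.6306, -0.0518, 0.2004]
ee_rot: [180.0, 7.7, 99.2]
wrist_force: [-0.4, -0.5, -2.0]
grip_width: 0.0205
t 8.28 p [ 0.6306 -0.0518  0.2004] r [179.96   7.67  99.19] F [-0.38 -0.54 -1.95] g 0.0205
saddle in rack mm [   0.  -112.1  175.1] rail z 160.0 roterr [ 0.03  0.07 -0.06] F rack [-0.47 -0.47 -1.95]
total mm [ 0.8 -0.   5. ] rot [ 0.03  0.07 -0.06] world d mm [-0.   0.1 -5.1]
[np.float64(0.0008), np.float64(-0.0), np.float64(0.005), np.float64(0.03), np.float64(0.07), np.float64(-0.06)]
```

View pics/s7.png

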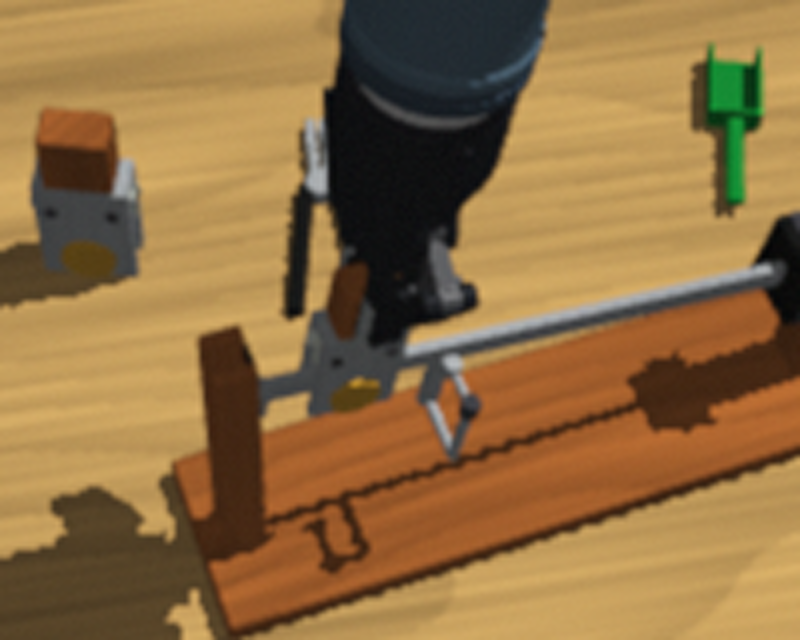

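Straddling the rail (legs at crop ~(355,360)); still free. Feeling down in small steps.

```bash
python3 -m jog '[[0.015,0.0006,0,0.005,0,0,0],[0.015,0,0,0,0,0,0],[0.015,0,0,0,0,0,0],[0.015,0,0,0,0,0,0]]'
python3 -c "
from h import *
rs()"
python3 -m jog '[[0.015,0.0004,0,0.0035,0,0,0],[0.015,0,0,0,0,0,0],[0.015,0,0,0,0,0,0],[0.015,0,0,0,0,0,0]]'
python3 -c "
from h import *
rs()"
python3 -m jog '[[0.015,0.0002,0,0.002,0,0,0],[0.015,0,0,0,0,0,0],[0.015,0,0,0,0,0,0],[0.015,0,0,0,0,0,0]]'
python3 -c "
from h import *
rs()"
```

```text
time: 8.67
ee_pos: [0.6305, -0.0519, 0.1948]
ee_rot: [180.0, 7.7, 99.2]
wrist_force: [-0.4, 0.5, -2.5]
grip_width: 0.0202
t 8.67 p [ 0.6305 -0.0519  0.1948] r [179.97   7.67  99.19] F [-0.37  0.46 -2.54] g 0.0202
saddle in rack mm [-1.000e-01 -1.122e+02  1.695e+02] rail z 160.0 roterr [ 0.02  0.07 -0.06] F rack [-0.29  0.52 -2.54]
time: 9.0
ee_pos: [0.6306, -0.0519, 0.191]
ee_rot: [180.0, 7.7, 99.2]
wrist_force: [-1.3, 0.2, -2.0]
grip_width: 0.0201
t 9.0 p [ 0.6306 -0.0519  0.191 ] r [179.96   7.67  99.19] F [-1.34  0.22 -2.03] g 0.0201
saddle in rack mm [   0.  -112.3  165.7] rail z 160.0 roterr [ 0.03  0.07 -0.06] F rack [-1.28  0.43 -2.03]
time: 9.33
ee_pos: [0.6307, -0.052, 0.1889]
ee_rot: [179.9, 7.7, 99.2]
wrist_force: [1.0, 0.3, -1.9]
grip_width: 0.0202
t 9.33 p [ 0.6307 -0.052   0.1889] r [179.95   7.67  99.19] F [ 1.01  0.29 -1.85] g 0.0202
saddle in rack mm [ 1.000e-01 -1.124e+02  1.636e+02] rail z 160.0 roterr [ 0.04  0.07 -0.06] F rack [ 1.05  0.12 -1.85]
```

```bash
for i in 1 2 3; do python3 -m jog '[[0.015,0.0002,0,0.0015,0,0,0],[0.015,0,0,0,0,0,0],[0.015,0,0,0,0,0,0]]' >/dev/null
python3 -c "
from h import *
rs()"; done
```

```text
t 9.58 p [ 0.6308 -0.052   0.1874] r [179.94   7.68  99.19] F [ 0.58 -0.13 -1.15] g 0.0201
saddle in rack mm [   0.2 -112.4  162. ] rail z 160.0 roterr [ 0.05  0.08 -0.06] F rack [ 0.55 -0.22 -1.15]
t 9.83 p [ 0.6308 -0.052   0.1857] r [179.93   7.68  99.18] F [-0.   -0.06 -1.55] g 0.0204
saddle in rack mm [   0.2 -112.4  160.4] rail z 160.0 roterr [ 0.06  0.08 -0.07] F rack [-0.01 -0.06 -1.55]
t 10.08 p [ 0.6309 -0.0519  0.1849] r [179.92   7.7   99.18] F [-0.89 -0.29  1.04] g 0.0202
saddle in rack mm [   0.3 -112.3  159.6] rail z 160.0 roterr [ 0.07  0.1  -0.07] F rack [-0.92 -0.14  1.04]
```

```bash
for i in 1 2; do python3 -m jog '[[0.015,0,0,0.0005,0,0,0]]' >/dev/null
python3 -c "
from h import *
rs()"; done; python3 -m jog '[[0.015,0,0,0,0,0,0]]' >/dev/null
python3 -c "
from h import *
rs()"
```

```text
t 10.17 p [ 0.6309 -0.052   0.1847] r [179.92   7.7   99.17] F [-1.95  0.26  0.98] g 0.0202
saddle in rack mm [   0.3 -112.3  159.3] rail z 160.0 roterr [ 0.07  0.1  -0.07] F rack [-1.89  0.57  0.98]
t 10.25 p [ 0.6309 -0.052   0.1844] r [179.91   7.71  99.17] F [-1.95  0.26  2.69] g 0.0205
saddle in rack mm [   0.3 -112.4  159.1] rail z 160.0 roterr [ 0.07  0.11 -0.08] F rack [-1.88  0.57  2.69]
t 10.33 p [ 0.6309 -0.052   0.1846] r [179.91   7.71  99.17] F [-2.27 -0.1   2.18] g 0.0203
saddle in rack mm [   0.4 -112.4  159.2] rail z 160.0 roterr [ 0.08  0.11 -0.08] F rack [-2.26  0.27  2.18]
```

```bash
python3 -m jog '[[0.015,0.003,-0.0007,0.0002,0,0,0],[0.015,0.005,0,0.0002,0,0,0],[0.015,0.005,0,0.0002,0,0,0]]' >/dev/null
python3 -c "
from h import *
rs()"; python3 -m jog '[[0.015,0,0,0.0002,0,0,0]]' >/dev/null
python3 -c "
from h import *
rs()"
```

```text
t 10.58 p [ 0.6291 -0.0401  0.1829] r [179.78   7.78  99.04] F [-1.79  0.3   1.3 ] g 0.0204
saddle in rack mm [   0.5 -100.4  157.5] rail z 158.4 roterr [ 0.19  0.18 -0.21] F rack [-1.71  0.58  1.3 ]
t 10.67 p [ 0.6288 -0.0383  0.1826] r [179.78   7.73  99.14] F [-2.09  0.73  3.08] g 0.0206
saddle in rack mm [  0.5 -98.5 157.3] rail z 158.2 roterr [ 0.2   0.13 -0.11] F rack [-1.94  1.06  3.08]
```

```bash
python3 -m jog '[[0.015,0.003,-0.0012,0,0.1,0.1,0],[0.015,0.004,-0.0003,0.0002,0,0,0],[0.015,0.003,0,0.0001,0,0,0]]' >/dev/null
python3 -c "
from h import *
rs()"; python3 -m jog '[[0.015,0.003,0,0.0002,0,0,0]]' >/dev/null
python3 -c "
from h import *
rs()"
```

```text
t 10.92 p [ 0.6268 -0.028   0.1813] r [179.73   7.66  99.15] F [-0.23 -2.99  1.88] g 0.02
saddle in rack mm [  0.2 -88.1 156. ] rail z 156.8 roterr [ 0.26  0.06 -0.1 ] F rack [-0.71 -2.92  1.88]
t 11.0 p [ 0.6264 -0.0256  0.1808] r [179.73   7.73  99.12] F [ 0.16 -1.26  2.72] g 0.0205
saddle in rack mm [  0.2 -85.6 155.5] rail z 156.4 roterr [ 0.26  0.13 -0.12] F rack [-0.05 -1.27  2.72]
```

```bash
python3 -m jog '[[0.015,0.004,0,0.0001,0.1,0.1,0],[0.015,0.004,0,0.0001,0,0,0],[0.015,0.004,0,0.0001,0,0,0]]' >/dev/null
python3 -c "
from h import *
rs()"; python3 -m jog '[[0.015,0.004,0,0.0001,0,0,0],[0.015,0.004,0,0.0001,0,0,0]]' >/dev/null
python3 -c "
from h import *
rs()"
```

```text
t 11.25 p [ 0.6249 -0.0152  0.1793] r [179.8    7.79  99.  ] F [-0.44 -2.42  3.58] g 0.0203
saddle in rack mm [  0.4 -75.2 154. ] rail z 155.0 roterr [ 0.17  0.19 -0.25] F rack [-0.82 -2.32  3.58]
t 11.42 p [ 0.6237 -0.0069  0.1781] r [179.79   7.8   98.97] F [-0.05 -0.52  2.86] g 0.0203
saddle in rack mm [  0.5 -66.7 152.8] rail z 153.9 roterr [ 0.17  0.2  -0.27] F rack [-0.13 -0.5   2.86]
```

```bash
python3 -m jog '[[0.015,0.004,-0.0002,0.0001,0.1,0.1,-0.2],[0.015,0.004,0,0.0001,0,0,0],[0.015,0.004,0,0.0001,0,0,0]]' >/dev/null
python3 -c "
from h import *
rs()
d=cam('scene');save(d['frame'][120:280,230:430],'s8.png',4)
rs()"
```

```text
t 11.67 p [0.6215 0.007  0.1762] r [179.89   7.65  99.24] F [-0.04 -1.33  3.21] g 0.0206
saddle in rack mm [  0.6 -52.6 150.8] rail z 152.0 roterr [ 0.11  0.05 -0.01] F rack [-0.25 -1.31  3.21]
t 11.72 p [0.6212 0.0084 0.176 ] r [179.9    7.59  99.31] F [-0.18 -0.17  3.24] g 0.0202
saddle in rack mm [  0.5 -51.2 150.7] rail z 151.8 roterr [ 0.11 -0.01  0.06] F rack [-0.2  -0.14  3.24]
```

View pics/s8.png

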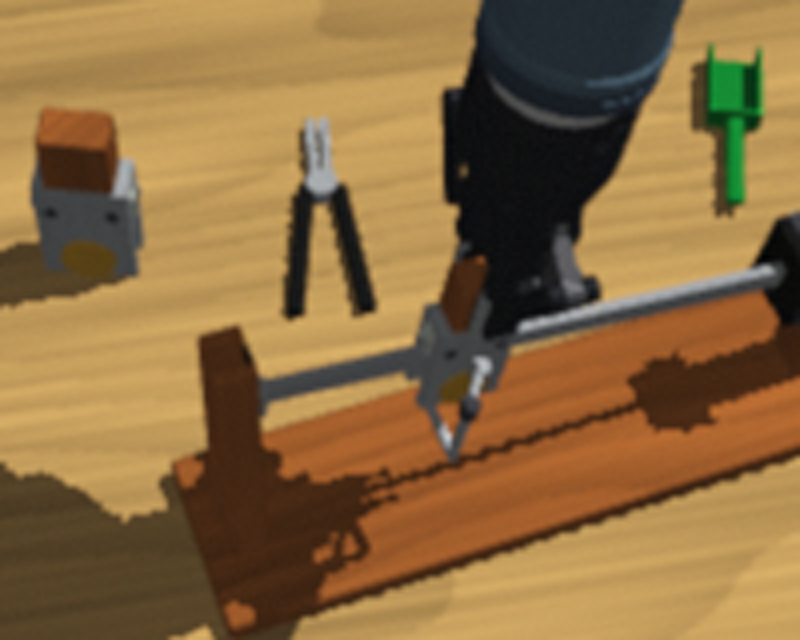

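```bash
python3 -m jog '[[0.015,0.004,-0.0003,0.0001,0.1,0,0],[0.015,0.004,0,0.0001,0,0,0],[0.015,0.004,0,0.0001,0,0,0]]' >/dev/null
python3 -c "
from h import *
rs()"; python3 -m jog '[[0.015,0.004,0,0.0001,0.1,0,0],[0.015,0.004,0,0.0001,0,0,0]]' >/dev/null
python3 -c "
from h import *
rs()"
```

```text
t 11.97 p [0.6192 0.0207 0.1742] r [179.97   7.6   99.27] F [-0.22 -1.17  4.1 ] g 0.0206
saddle in rack mm [  0.5 -38.7 148.9] rail z 150.2 roterr [0.04 0.   0.02] F rack [-0.41 -1.12  4.1 ]
t 12.13 p [0.618  0.0294 0.173 ] r [-179.95    7.6    99.27] F [ 0.05 -1.93  3.57] g 0.0204
saddle in rack mm [  0.6 -29.9 147.7] rail z 149.0 roterr [-0.05  0.    0.02] F rack [-0.26 -1.92  3.57]
```

```bash
python3 -m jog '[[0.015,0.004,-0.0003,0,0,0,0],[0.015,0.004,0,0,0,0,0],[0.015,0.004,0,0,0,0,0]]' >/dev/null
python3 -c "
from h import *
rs()"; python3 -m jog '[[0.015,0.004,0,0,0,0,0],[0.015,0.001,0,0,0,0,0],[0.015,0,0,0,0,0,0]]' >/dev/null
python3 -c "
from h import *
rs()
d=cam('scene');save(d['frame'][120:280,230:430],'s9.png',4)
rs()"
```

```text
t 12.38 p [0.6157 0.0439 0.1712] r [179.99   7.49  99.32] F [1.13 0.64 3.25] g 0.0204
saddle in rack mm [  0.8 -15.2 145.9] rail z 147.0 roterr [ 0.02 -0.11  0.07] F rack [1.22 0.45 3.25]
t 12.63 p [0.6144 0.0521 0.1702] r [179.98   7.38  99.48] F [0.61 0.46 3.51] g 0.0207
saddle in rack mm [  0.8  -6.9 144.9] rail z 145.9 roterr [ 0.05 -0.22  0.23] F rack [0.68 0.35 3.51]
t 12.68 p [0.6144 0.0521 0.1702] r [179.98   7.36  99.48] F [0.28 1.51 3.08] g 0.0205
saddle in rack mm [  0.8  -6.8 144.8] rail z 145.9 roterr [ 0.05 -0.24  0.23] F rack [0.52 1.45 3.08]
```

View pics/s9.png

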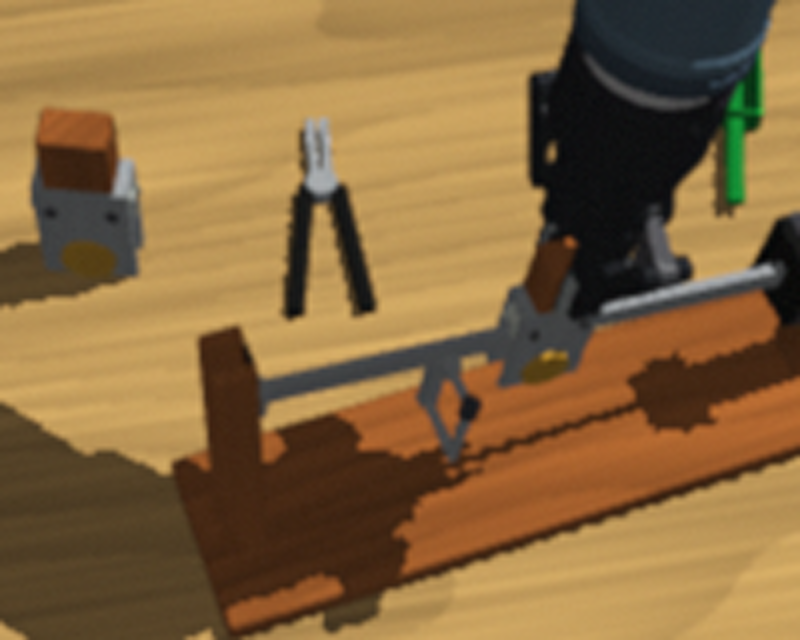

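```bash
python3 -m jog '[[0.015,0,0,0.0001,0,0,0],[0.015,0,-0.0003,-0.0004,0,0,0],[0.015,0,0,-0.0003,0,0,0]]' >/dev/null
python3 -c "
from h import *
rs()"; python3 -m jog '[[0.015,0,0,0,0,0,0]]' >/dev/null
python3 -c "
from h import *
rs()"
```

```text
t 12.93 p [0.6144 0.052  0.1707] r [179.95   7.35  99.46] F [ 1.35 -0.22 -0.26] g 0.0203
saddle in rack mm [  0.7  -6.9 145.4] rail z 145.9 roterr [ 0.07 -0.25  0.2 ] F rack [ 1.3  -0.43 -0.26]
t 13.02 p [0.6144 0.0519 0.1706] r [179.95   7.34  99.45] F [0.53 0.39 1.14] g 0.0204
saddle in rack mm [  0.7  -7.1 145.3] rail z 146.0 roterr [ 0.08 -0.26  0.19] F rack [0.59 0.3  1.14]
```

```bash
python3 -m jog '[[0.065,0,0,0,0,0,0],[0.065,0,0,0,0,0,0],[0.065,0,0,0,0,0,0],[0.065,0,0,0,0,0,0]]'
python3 -c "
from h import *
rs()
d=cam('scene');save(d['frame'][120:280,270:470],'s10.png',4)"
```

```text
time: 13.35
ee_pos: [0.6124, 0.05, 0.169]
ee_rot: [-179.8, 7.4, 99.4]
wrist_force: [-0.2, -0.4, 1.0]
grip_width: 0.065
t 13.35 p [0.6124 0.05   0.169 ] r [-179.75    7.41   99.38] F [-0.2  -0.45  1.  ] g 0.065
saddle in rack mm [ -1.7  -8.6 143.7] rail z 146.2 roterr [-0.23 -0.19  0.13] F rack [-0.27 -0.41  1.  ]
```

View pics/s10.png

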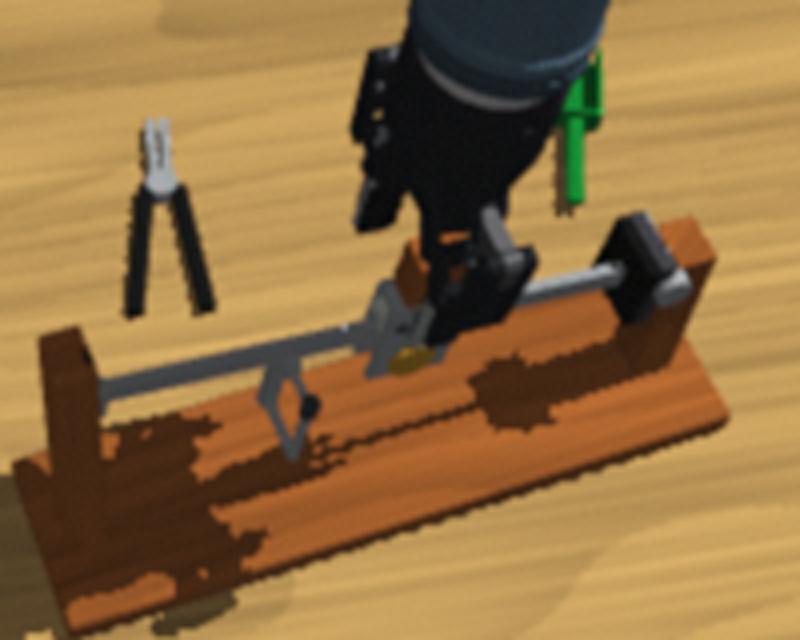

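```bash
python3 -m jog '[[0.075,0,0,-0.002,0,0,0],[0.075,0,0,-0.004,0,0,0],[0.075,0,0,-0.006,0,0,0],[0.075,0,0,-0.008,0,0,0],[0.075,0,0,-0.008,0,0,0],[0.075,0,0,0,0,0,0]]'
python3 -c "
from h import *
rs()
d=cam('scene');save(d['frame'][120:280,270:470],'s11.png',4)"
```

```text
time: 13.9
ee_pos: [0.6116, 0.0539, 0.1996]
ee_rot: [-179.7, 7.4, 99.4]
wrist_force: [-0.3, 0.8, 0.5]
grip_width: 0.075
t 13.9 p [0.6116 0.0539 0.1996] r [-179.7     7.41   99.38] F [-0.29  0.82  0.49] g 0.075
saddle in rack mm [ -1.9  -4.6 174.2] rail z 145.6 roterr [-0.28 -0.19  0.13] F rack [-0.15  0.85  0.49]
```

View pics/s11.png

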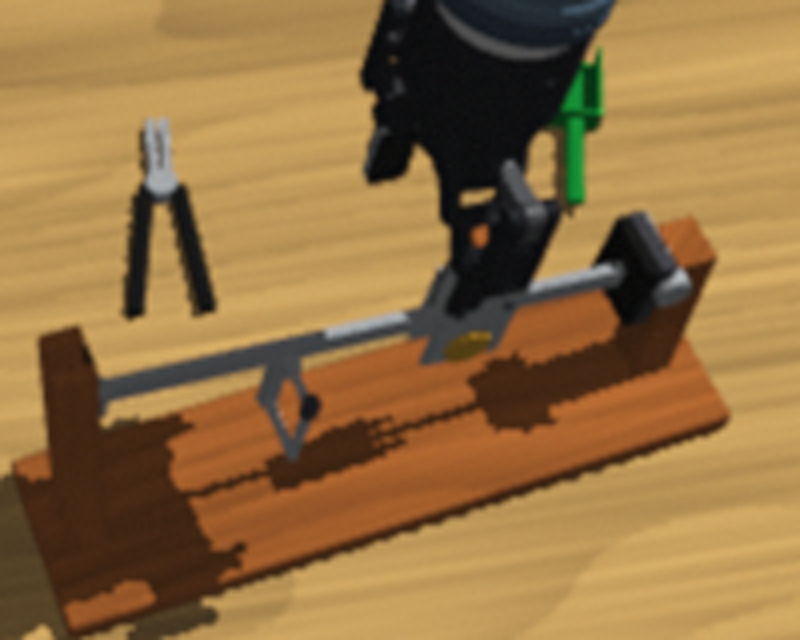

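It is rolling by itself slowly (disc at crop (468,345), was (412,360)), keeper shut. Lift clear and wait.

```bash
python3 -m jog '[[0.075,0,0,-0.01,0,0,0],[0.075,0,0,-0.012,0,0,0],[0.075,0,0,-0.015,0,0,0],[0.075,0,0,-0.015,0,0,0],[0.075,0,0,-0.015,0,0,0],[0.075,0,0,-0.01,0,0,0],[0.075,0,0,0,0,0,0],[0.075,0,0,0,0,0,0]]'
python3 -m jog '[[0.075,-0.015,0,-0.01,0,0,0],[0.075,-0.02,0,-0.01,0,0,0],[0.075,-0.02,0,0,0,0,0],[0.075,-0.015,0,0,0,0,0],[0.075,0,0,0,0,0,0],[0.075,0,0,0,0,0,0],[0.075,0,0,0,0,0,0],[0.075,0,0,0,0,0,0]]'
python3 -c "
from h import *
rs()
d=cam('scene');save(d['frame'][120:280,270:470],'s12.png',4)
d=cam('top');save(d['frame'],'t12.png')"
```

```text
time: 14.62
ee_pos: [0.6098, 0.065, 0.2838]
ee_rot: [-179.7, 7.4, 99.4]
wrist_force: [-0.3, -0.0, -0.0]
grip_width: 0.0753
time: 15.28
ee_pos: [0.6181, -0.001, 0.3082]
ee_rot: [-179.2, 7.3, 99.7]
wrist_force: [0.8, -0.1, 0.3]
grip_width: 0.0747
t 15.28 p [ 0.6181 -0.001   0.3082] r [-179.23    7.27   99.69] F [ 0.81 -0.07  0.27] g 0.0747
saddle in rack mm [ -4.4 -59.8 282.9] rail z 153.0 roterr [-0.72 -0.33  0.44] F rack [ 0.79 -0.2   0.27]
```

View pics/s12.png

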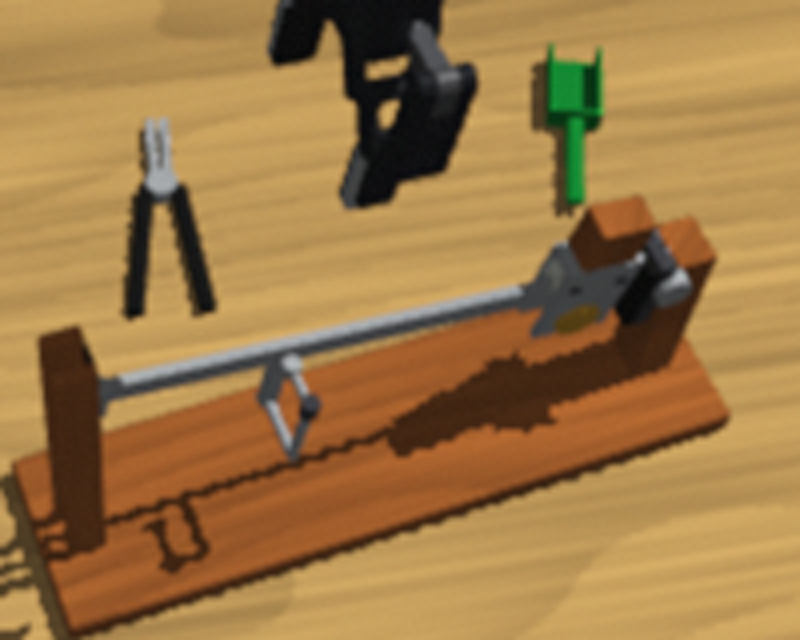

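View pics/t12.png

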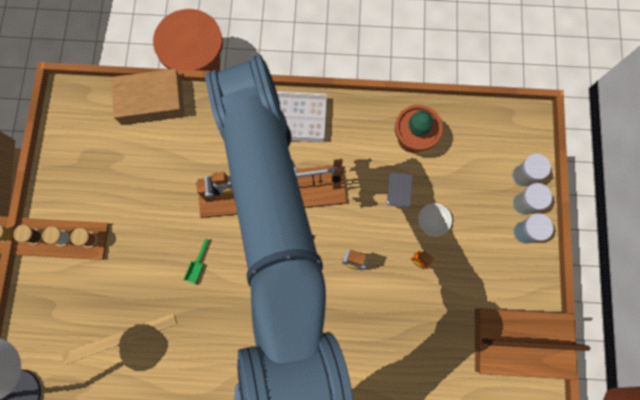

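```bash
python3 -m jog '[[0.075,0,0,0,0,0,0],[0.075,0,0,0,0,0,0],[0.075,0,0,0,0,0,0],[0.075,0,0,0,0,0,0],[0.075,0,0,0,0,0,0],[0.075,0,0,0,0,0,0],[0.075,0,0,0,0,0,0],[0.075,0,0,0,0,0,0]]' >/dev/null
python3 -m jog '[[0.075,0,0,0,0,0,0],[0.075,0,0,0,0,0,0],[0.075,0,0,0,0,0,0],[0.075,0,0,0,0,0,0],[0.075,0,0,0,0,0,0],[0.075,0,0,0,0,0,0],[0.075,0,0,0,0,0,0],[0.075,0,0,0,0,0,0]]' >/dev/null
python3 -c "
from h import *
a=load('scene')
rs()
d=cam('scene');save(d['frame'][150:230,370:460],'s13.png',8)
print('change',np.abs(d['frame'][160:225,390:450].astype(int)-a['frame'][160:225,390:450]).mean())
C=cloud(d);q=RR.inv().apply(C.reshape(-1,3)-RO).reshape(C.shape)
k=(d['z_map']>.1)&(abs(q[...,0])<.03)&(abs(q[...,1]-.1)<.05)&(q[...,2]>.181)&(q[...,2]<.2)
P=q[k]*1000;print('handle top',cv2.minAreaRect(P[:,:2].astype(np.float32)),P.mean(0))
"
```

```text
t 16.72 p [0.6178 0.0019 0.3082] r [-179.22    7.22   99.93] F [0.16 0.02 0.08] g 0.075
saddle in rack mm [ -4.2 -56.9 282.8] rail z 152.6 roterr [-0.69 -0.38  0.68] F rack [ 0.16 -0.01  0.08]
change 0.93
handle top ((6.348581314086914, 114.3441390991211), (34.86813735961914, 22.2031192779541), 87.92183685302734) [  7.22878299 112.80597479 187.02467512]
```

View pics/s13.png

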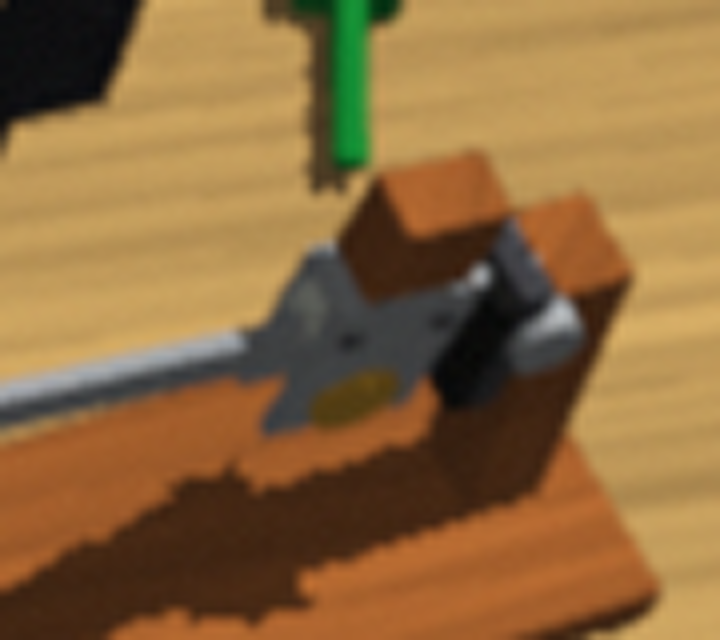

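```bash
python3 -c "
from h import *
a=load('scene');b=cam('scene')
print(np.abs(a['frame'][160:225,390:450].astype(int)-b['frame'][160:225,390:450]).mean())
job.job_done()"
```

```text
0.9336752136752137
the job is handed in; nothing more can be done
```

I put the small grey hanger on the rail, pushed it through the keeper and let it go. It rolled down by itself and is at rest at the rubber stop. The job is handed in, at about 17 s of the 64 s allowed; it reports no verdict.

- **Loading:** I felt the wheels touch at a saddle height of about 160 mm, with the saddle about 112 mm uphill of the stand's centre. That agrees with the camera estimate, a rail slope of about 7.6°.
- **Pushing:** The press on the rail was about 3 to 6 N at every reading, against the 15 N limit. The keeper pushed back with up to about 3 N. The picture after the push showed it shut again behind the hanger.
- **Letting go:** I first eased the press to about 2.5 N. I opened the fingers with the saddle about 7 mm uphill of the stand's centre, 55 mm past the keeper mark.
- **Last checks:**
  - The hanger sat at the same pixels in two pictures 1.4 s apart.
  - The keeper is shut and the wrist reads about 0 N, with the arm held clear above.
  - I judged the pliers and scoop by eye in the close-ups and the dish and tin in the overview; none had moved. I did not measure them.
- **Small disagreement:** The handle's top reads about 6 mm to one side. That means a sideways lean of roughly 6° on the wheel flanges; with the slope about 10° in all, under the 0.4 rad limit. Its position along the rail suggests the saddle is at about 107 mm rather than the nominal 111 mm, still inside the allowed 103 to 119 mm.

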